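Size a clarinet ferrule on the spring seat and hold it down

TASK

Lift the tall brass ferrule out of the forming die, lower it, wide foot down, over the post of the sizing stand, and push it down against the spring seat until its upper rim is level with the top of the post (the seat is then 12 mm down; within 3 mm will do), never driving the seat to its bottom stop. The job finishes while you are still holding it there: keep the ferrule pressed at that height and do not let go, with the fingers on the ferrule only and not on the stand. Leave the spare ring, mug, clarinet joint and screwdriver where they are.

Things in the scene. Friction and masses are not known exactly. Their poses are not given: they have to be found in the camera images.
- ferrule: The part: open brass sleeve, 32 mm tall, bore 34 mm. Its foot is 48 mm in outer diameter and 5 mm tall, the sleeve above it 40 mm. About 0.09 kg. Origin at the centre of its underside, z up its axis. It starts foot down in the die cavity, upper 14 mm above the die's face: grip it there across the outside.
- ferrule_rim (a point): Centre of the ferrule's upper rim, 32 mm above its origin.
- die: Fixed dark steel block, 104 x 104 x 34 mm tall, with an open round cavity 52 mm wide and 18 mm deep in its centre. Two guide pins, 10 mm thick and 14 mm tall, stand on its face at (+42, +42) and (-42, -42) mm in its own x, y; fingers closing along its own x or y axis clear them. Origin at the centre of its underside; z up.
- stand: Fixed sizing stand: grey base 130 (x) x 110 (y) x 20 mm, on it a round housing 64 mm wide up to 45 mm, and through the middle a fixed steel post 30 mm in diameter with a chamfered top (22 mm across) 95 mm above the bench. Around the post is the spring seat. Origin at the centre of the underside; z up.
- post_top (a point): Centre of the post's top face, 95 mm above the bench; when the ferrule's rim is at this height the seat is 12 mm down.
- seat (a joint): Travel of the spring seat, in m: 0 at rest (up), growing as it goes straight down, bottom stop at 0.020. The spring pushes up with about 4 N at the start and 6 N more per 10 mm, so about 11 N at 12 mm; the ferrule's own weight does not move it.
- seat_top (a point): Centre of the seat's upper face: an aluminium disc 60 mm in diameter and 8 mm thick, with the post standing through it. 75 mm above the bench at rest, so a ferrule resting on it unpressed has its rim at 107 mm.
- spare: Bystander: a squat brass ring, 54 mm wide over its foot, 14 mm tall, standing on the bench. Not the part. Origin at the centre of its underside.
- mug: Bystander: blue mug 82 mm wide and 95 mm tall, with a handle. Origin at the centre of its underside.
- clarinet: Bystander: black clarinet joint with metal keys, lying on the bench, about 230 mm long along its own x axis and 35 mm tall. Origin at the bench under its middle.
- screwdriver: Bystander: screwdriver lying on the bench along its own x axis, under 250 mm long and 35 mm tall. Origin underneath it.
Things that resemble listed ones, but are neither listed nor needed, are in the scene too. What is shaped like the stand but red or turquoise is not meant. Several things look just like the die: the one meant starts farthest to the robot's right.

How it is judged:
By the outcome, as a careful person would: the job done as asked, in the order asked, and still so for the second after the job is handed in, while the arm keeps its last pose, push and grip.
It also fails if it takes over 42 s, if anything falls off the work surface, if the arm or the gripper's body presses on something with over 40 N, if the wrist force passes 120 N, or if a joint passes its speed limit or range.

ROBOT

A 6-joint arm with a two-finger parallel gripper is mounted at the origin on the work surface. World frame = base frame: x ahead of the robot, y to its left, z up, the work surface at z = 0. Lengths are in m, angles in rad, forces in N, time in s.
With the tool pointing down it reaches from about 0.275 to 0.725 m from the base axis. Payload 5.6 kg.
Tool frame: the origin (TCP) lies between the finger pads; the fingertips stand 17 mm ahead of it and the grasp point (between the pads) lies 2 mm behind it; z points along the fingers, y is the line along which they close (so a half turn about z gives the same grasp; the last joint's range is limited). The gripper opens to 85 mm and grips with 20 to 120 N. Pads are 22 mm wide; open, the fingers measure 114 mm over their backs; the gripper's body (76 mm by 85 mm) begins 54 mm behind the grasp point. The pads swing forward as they close: fully open they stand 13 mm farther back than shut.
Start: joints at [-0.964, 0.255, 0.108, 0, -1.424, -0.285], TCP at [0.174, -0.522, 0.211] pointing down, gripper open.
Joint ranges: [-2.95, 2.95], [-1.21, 1.97], [-1.09, 1.5], [-2.87, 1.71], [-2.94, -0.07], [-3.05, 3.05]. Speed limits (rad/s): [2.57, 2.57, 3.14, 3.14, 3.14, 3.14].

INTERFACE

Orientations are given as [roll, pitch, yaw] about the fixed x, y, z axes, in that order (R = Rz(yaw) Ry(pitch) Rx(roll)).
In Python, from bench import * gives the robot as it stands. The module is installed in compiled form; this text tells all that it offers.
- The arm moves only by the tool jog_arm, never from a script. Its argument "steps" is a list of rows, each a list of 6 numbers: the shift along the tool's x, y, z as a fraction of full scale, then the turn, a rotation vector about the tool's x, y, z as a fraction of full scale. A call has 1 to 8 rows; each row is the pose to reach, as a shift and turn from the pose commanded when the call began, along the tool's axes at that moment, turning the shorter way round; what a row does not reach only later rows make up. Full scale, the value 1, is 0.1 m for a shift and 180 degrees for a turn. A row lasts 1/10 s, in which the tool goes at most 50 mm and 8.59 degrees, less where a joint would pass 70% of its speed; a pose out of reach is approached as far as the arm can. A call with a number of a shift or a turn outside -1 to 1 is refused whole. A call with a gripper value outside its range is refused whole. "grip" is the closure, from 0 (fully open) to 1 (shut), set as the call begins (left out, the last holds). The fingers move at their own pace and stop on an object; "squeeze" is the grip in N (left out, the last holds). Time passes only in rows, so rows that repeat a pose let the fingers close. It gives the time, the measured TCP pose, the force, the opening and the grip force at its end, in the units of the state.
- get_obs(): the state, without advancing time (a new reading comes with each control period).
- capture(name): name is "side" or "top"; returns the picture (420x560x3 uint8, red, green, blue); there is no depth.
- get_calibration(name): a dict with "fx", "fy", "cx", "cy" (pixels), "xyz" and "attitude" of the camera in the world. Camera axes: x right, y up, looking along -z (the intrinsics and any distortion apply to the point x, -y, -z); pixel columns grow to the right and rows downward; lengths in m; the calibration is good to about 2 mm. A picture is of the moment at which its call begins. get_calibration takes no time and is no camera call.
- finish_job(): hands the job in; it is judged then, once.
Trained networks look in the newest picture that a camera, given by its name, has taken for a name from the list of things; names that differ only in an ending like _2 or _b are one class to them, and where a whole thing is asked for, a point or a joint stands for the part that bears it (a point fixed in the world has none). Each returns a list of dicts, best first, with "score" (0 to 1); they miss things now and then, are a little off and sometimes report something else, mostly with a low value. They report only what shows in the picture. A call takes as long as a camera call. They do not tell look-alikes from the thing itself.
- boxes_of(camera, query): "extent" ([left, top, width, height] in pixels, round what is visible of it).
The state is a dict: "time": time; "joint_pos": joint angles; "qd": joint speeds; "tau": joint torques, N m; "tcp_pos": TCP position; "eef_rot": TCP orientation; "force": force on the tool from outside, world axes, zero at the start; "wrist_torque": the same for the moment, N m; "grip_width": finger opening in m; "gripper_force": force on a finger pad.
Only numpy, scipy, OpenCV 4.12 (cv2) and the standard library are available. Lean on these libraries where they do the work, as an engineer would, in place of code of your own. Each camera call takes 0.05 s, during which the arm holds its last target. There are 200 camera calls.

## Working session

There is one attempt and no reset: what is moved stays moved. The work goes in short steps, Python scripts to look and compute and a tool call to move; the robot and the scene stay as the last step left them, time stands still between calls to the robot, and variables do not carry over. Pictures are saved under pics/ and viewed, at most 10 in all, crops included, and the job is handed in when it is done.

Besides the shell and the picture viewer there is one more tool, called after "Call:" in YAML: its name, and indented under it one key for each argument. jog_arm: Moves the arm, as the interface text tells. Shift numbers are shares of 0.1 m and turn numbers shares of 180 degrees, none past 1 either way. Its arguments: {"type":"object","properties":{"steps":{"type":"array"},"grip":{"type":"number"},"squeeze":{"type":"number"}},"required":["steps"]}

```bash
mkdir -p pics; python3 - <<'E'
from bench import *
import cv2, numpy as np
o=get_obs(); print({k:np.round(v,3).tolist() for k,v in o.items()})
for c in("top","side"):
    im=capture(c); cv2.imwrite(f"pics/{c}0.png",im[:,:,::-1]); print(c,get_calibration(c))
    for q in("ferrule","die","stand"):
        print(q,[(np.round(b["extent"]).tolist(),round(b["score"],2)) for b in boxes_of(c,q)])
E
```

```text
{'time': 0.0, 'joint_pos': [-0.964, 0.256, 0.107, -0.0, -1.424, -0.285], 'qd': [0.002, -0.001, 0.0, 0.0, 0.002, -0.0], 'tau': [0.0, -38.663, 23.794, 5.365, -0.006, -0.0], 'tcp_pos': [0.174, -0.521, 0.21], 'eef_rot': [3.14, -0.0, -2.82], 'force': [-0.097, 0.172, 0.131], 'wrist_torque': [-0.0, 0.006, -0.039], 'gripper_force': 0.0, 'grip_width': 0.085}
top {'fx': 473.531310462817, 'fy': 473.531310462817, 'cx': 279.28326873221334, 'cy': 218.9367973019875, 'xyz': array([ 0.30323111, -0.01865287,  1.61478866]), 'attitude': array([ 0.1805171 ,  0.00242368, -1.57206775])}
ferrule [([221.0, 193.0, 42.0, 43.0], 0.71), ([333.0, 221.0, 13.0, 5.0], 0.65)]
die [([318.0, 200.0, 44.0, 40.0], 0.9)]
stand [([166.0, 218.0, 41.0, 45.0], 0.89), ([215.0, 136.0, 42.0, 43.0], 0.64), ([224.0, 194.0, 42.0, 44.0], 0.63)]
side {'fx': 462.4349993118117, 'fy': 462.4349993118117, 'cx': 279.752673063891, 'cy': 206.9668435091036, 'xyz': array([ 0.43623773, -0.88596001,  0.8589113 ]), 'attitude': array([ 0.87421928, -0.01551139, -0.14357382])}
ferrule [([287.0, 283.0, 21.0, 20.0], 0.58)]
die [([192.0, 243.0, 54.0, 52.0], 0.89), ([265.0, 268.0, 66.0, 61.0], 0.56)]
stand [([222.0, 149.0, 52.0, 42.0], 0.75), ([257.0, 182.0, 55.0, 45.0], 0.73), ([325.0, 173.0, 52.0, 40.0], 0.72)]
```

View pics/top0.png

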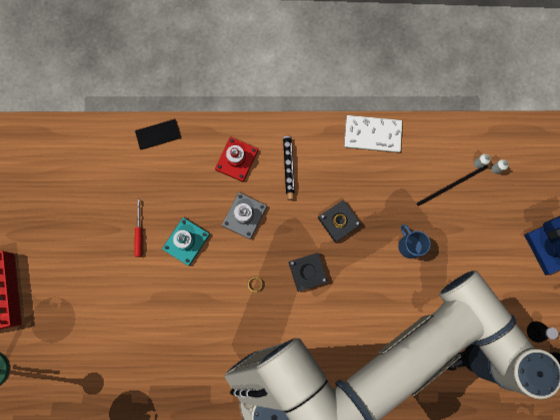

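View pics/side0.png

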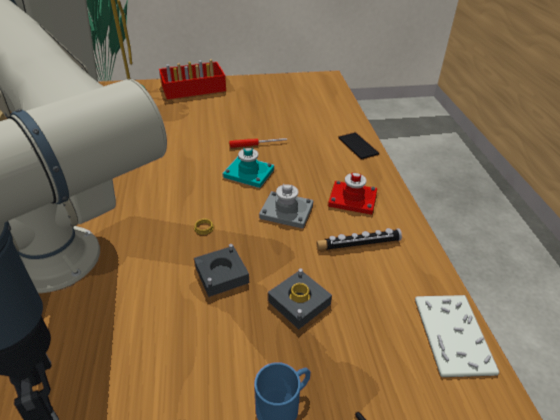

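The top view shows the grey stand at (243,213). The ferrule sits in the rightmost die at (340,221), there is an empty die at (309,272), and the spare ring is at (255,284). The side view agrees: ferrule in its die at (300,292), grey stand at (287,203). Next I'll segment these for accurate positions.

```bash
cat > h.py <<'E'
import numpy as np, cv2
from scipy.spatial.transform import Rotation as R
from bench import *
def cam(c):
    k=get_calibration(c); return k,R.from_euler("xyz",k["attitude"]).as_matrix()
def ray(c,uv,z):
    k,M=cam(c); d=M@np.array([(uv[0]-k["cx"])/k["fx"],-(uv[1]-k["cy"])/k["fy"],-1.])
    return k["xyz"]+d*(z-k["xyz"][2])/d[2]
def proj(c,P):
    k,M=cam(c); p=(np.atleast_2d(P)-k["xyz"])@M
    return np.c_[k["cx"]+k["fx"]*p[:,0]/-p[:,2],k["cy"]-k["fy"]*p[:,1]/-p[:,2]]
def big(im,x,y,w,h,s): return cv2.resize(im[y:y+h,x:x+w],None,fx=s,fy=s,interpolation=cv2.INTER_CUBIC)
E
python3 - <<'E'
from h import *
for c,uvf,uvs in(("top",(340,221),(243,212)),("side",(300,292),(287,188))):
    print(c,ray(c,uvf,.048),ray(c,uvs,.095))
t=cv2.imread("pics/top0.png"); s=cv2.imread("pics/side0.png")
a=np.hstack([big(t,310,191,60,60,6),big(t,213,183,60,60,6)])
b=np.hstack([big(s,265,262,72,48,5),big(s,255,175,72,48,5)])
cv2.imwrite("pics/crop.png",np.vstack([a[:, :720],b[:240]]))
E
```

```text
top [ 0.5817857  -0.21919807  0.048     ] [0.60387818 0.10336279 0.095     ]
side [ 0.58995519 -0.22800839  0.048     ] [0.60959658 0.09313742 0.095     ]
```

View pics/crop.png

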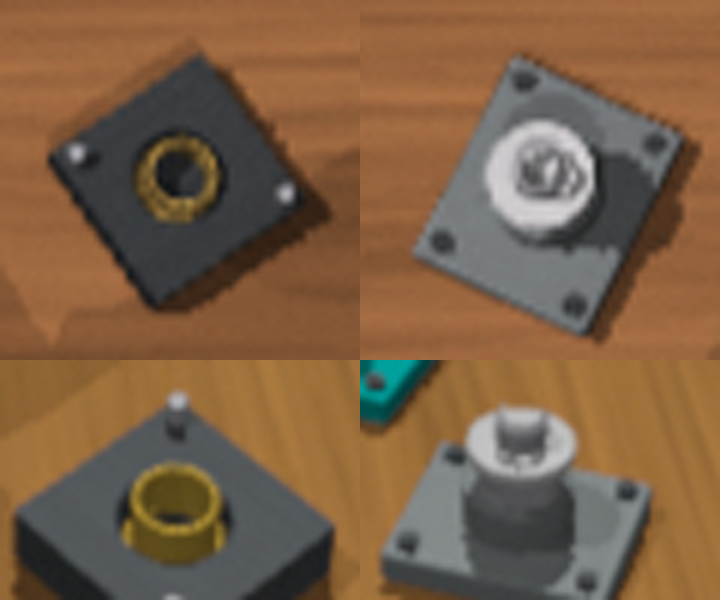

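The crop shows the ferrule rim at about (339.6,220.5) top and (300.4,289.4) side. The seat disc is at about (243.2,212.7) in top. I'll refine these with masks.

```bash
cat > seg.py <<'E'
from h import *
def comp(m,seed):
    m=m.astype(np.uint8); n,l,st,ce=cv2.connectedComponentsWithStats(m,connectivity=8)
    ys,xs=np.nonzero(m); i=np.argmin((xs-seed[0])**2+(ys-seed[1])**2); return l==l[ys[i],xs[i]]
def hull(m): 
    c=max(cv2.findContours(m.astype(np.uint8),cv2.RETR_EXTERNAL,cv2.CHAIN_APPROX_NONE)[0],key=cv2.contourArea); return cv2.convexHull(c)[:,0].astype(float)
def sq(c,h,z):  # metric rectangle on plane z
    P=np.array([ray(c,p,z)[:2] for p in h])*1000
    return cv2.minAreaRect(P.astype(np.float32))
E
python3 - <<'E'
from seg import *
for c,uf,us in(("top",(340,221),(243,212)),("side",(300,290),(287,195))):
    im=cv2.imread(f"pics/{c}0.png"); hsv=cv2.cvtColor(im,cv2.COLOR_BGR2HSV).astype(int); H,S,V=hsv[...,0],hsv[...,1],hsv[...,2]
    yy,xx=np.mgrid[:420,:560]
    near=lambda u,r:(abs(xx-u[0])<r)&(abs(yy-u[1])<r)
    br=(S>130)&(H>18)&(H<35)&near(uf,14); br=comp(br,uf); ys,xs=np.nonzero(br)
    print(c,"brass bbox",xs.min(),xs.max(),ys.min(),ys.max(),br.sum(),xs.mean(),ys.mean())
    h=hull(br); print(" ell",cv2.fitEllipse(h.astype(np.float32)))
    d=(V<95)&(S<90)&near(uf,38) if c=="side" else (V<75)&(S<90)&near(uf,28)
    d=comp(d,(uf[0]+12,uf[1]+8)); print(" die",sq(c,hull(d),.034),d.sum())
    w=(V>165)&(S<40)&near(us,14); w=comp(w,us); ys,xs=np.nonzero(w)
    print(" seat bbox",xs.min(),xs.max(),ys.min(),ys.max(),"ell",cv2.fitEllipse(hull(w).astype(np.float32)))
    g=(S<70)&(V>60)&near(us,30); g=comp(g,us); print(" base",sq(c,hull(g),.02),g.sum())
    v=np.zeros_like(im); v[...,0]=d*255; v[...,1]=(br|w)*255; v[...,2]=g*255
    cv2.imwrite(f"pics/m_{c}.png",v)
t=cv2.imread("pics/m_top.png"); s=cv2.imread("pics/m_side.png")
cv2.imwrite("pics/masks.png",np.vstack([big(t,210,175,160,80,4),big(s,240,170,160,70,4)[:280],]))
# predicted
for c in("top","side"):
  for P,n in(((.585,-.222),.048),((.607,.098),.075),((.607,.098),.095)): print(c,P,n,proj(c,[*P,n]))
E
```

```text
top brass bbox 333 345 214 227 89 338.86516853932585 220.51685393258427
 ell ((339.334716796875, 220.25169372558594), (13.126627922058105, 13.66267204284668), 158.35267639160156)
 die ((585.9217529296875, -218.1627197265625), (104.08768463134766, 108.28054809570312), 34.117271423339844) 775Traceback (most recent call last):
  File "<stdin>", line 12, in <module>
cv2.error: OpenCV(4.12.0) /io/opencv/modules/imgproc/src/shapedescr.cpp:361: error: (-201:Incorrect size of input array) There should be at least 5 points to fit the ellipse in function 'fitEllipseNoDirect'
```

```bash
cat > m.py <<'E'
from seg import *
def largest(m):
    n,l,st,ce=cv2.connectedComponentsWithStats(m.astype(np.uint8),connectivity=8); return l==1+np.argmax(st[1:,4])
for c,uf,us in(("top",(340,221),(243,212)),("side",(300,290),(287,195))):
    im=cv2.imread(f"pics/{c}0.png"); hsv=cv2.cvtColor(im,cv2.COLOR_BGR2HSV).astype(int); H,S,V=hsv[...,0],hsv[...,1],hsv[...,2]
    yy,xx=np.mgrid[:420,:560]
    near=lambda u,r:(abs(xx-u[0])<r)&(abs(yy-u[1])<r)
    br=largest((S>130)&(H>18)&(H<35)&near(uf,14)); ys,xs=np.nonzero(br)
    print(c,"brass bbox",xs.min(),xs.max(),ys.min(),ys.max(),br.sum())
    d=(V<95)&(S<90)&near(uf,38) if c=="side" else (V<75)&(S<90)&near(uf,28)
    d=largest(d); print(" die",sq(c,hull(d),.034),d.sum())
    w=largest((V>165)&(S<40)&near(us,16)); ys,xs=np.nonzero(w)
    print(" seat bbox",xs.min(),xs.max(),ys.min(),ys.max(),"ell",cv2.fitEllipse(hull(w).astype(np.float32)))
    g=largest((S<70)&(V>60)&near(us,30)); print(" base",sq(c,hull(g),.02),g.sum())
    v=np.zeros_like(im); v[...,0]=d*255; v[...,1]=(br|w)*255; v[...,2]=g*255
    cv2.imwrite(f"pics/m_{c}.png",v)
t=cv2.imread("pics/m_top.png"); s=cv2.imread("pics/m_side.png")
cv2.imwrite("pics/masks.png",np.vstack([big(t,210,175,160,75,4),big(s,240,175,160,75,4),]))
for c in("top","side"):
  for P,n in(((.585,-.222),.048),((.607,.098),.075),((.607,.098),.095)):
    a=np.linspace(0,2*np.pi,90); r={.048:.02,.075:.03,.095:.011}[n]
    q=proj(c,np.c_[P[0]+r*np.cos(a),P[1]+r*np.sin(a),0*a+n]); print(c,n,proj(c,[*P,n])[0].round(1),q.min(0).round(1),q.max(0).round(1))
E
python3 m.py
```

```text
top brass bbox 333 345 214 227 89
 die ((585.9217529296875, -218.1627197265625), (104.08768463134766, 108.28054809570312), 34.117271423339844) 775
 seat bbox 234 251 203 220 ell ((242.4943389892578, 211.69451904296875), (17.1245174407959, 17.522912979125977), 44.247432708740234)
 base ((607.9725952148438, 106.4449234008789), (109.2587890625, 130.50225830078125), 63.91091537475586) 1138
side brass bbox 289 309 283 302 299
 die ((587.8912963867188, -232.19227600097656), (118.64671325683594, 118.02497863769531), 33.97801208496094) 1736
 seat bbox 276 285 186 197 ell ((284.2994079589844, 191.43505859375), (10.895536422729492, 16.811349868774414), 103.3984375)
 base ((619.1522216796875, 117.62510681152344), (173.06077575683594, 131.77951049804688), 63.60089111328125) 1420
top 0.048 [340.8 220.1] [334.9 214.2] [346.8 225.9]
top 0.075 [245.1 212.2] [236.1 203.4] [254.1 221.1]
top 0.095 [244.7 211.1] [241.3 207.8] [248.  214.4]
side 0.048 [297.4 290.2] [288.5 283.3] [306.2 297.2]
side 0.075 [285.6 192.8] [274.7 186.1] [296.5 199.7]
side 0.095 [285.8 187. ] [281.7 184.5] [289.8 189.5]
```

View pics/masks.png

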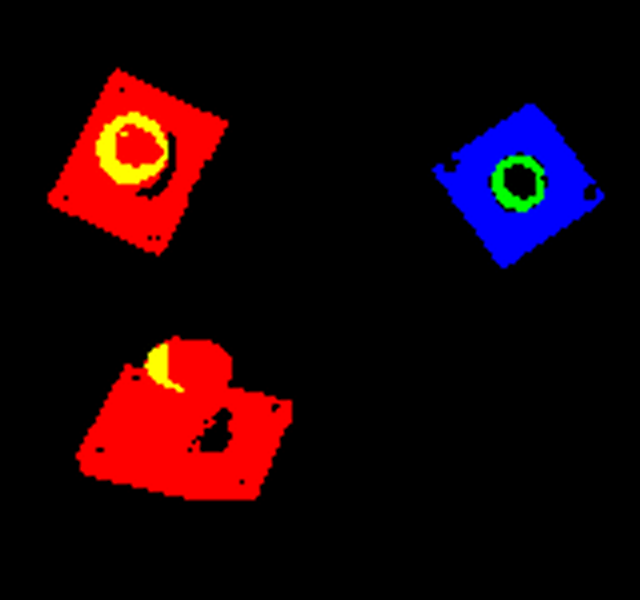

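Both cameras give similar positions but differ by about 6 mm. I'll hover over the die and use the gripper itself as a reference to settle that.

Call:
jog_arm:
  steps:
    - [-0.4,0.15,0,0,0,0]
    - [-0.8,0.3,0,0,0,0]
    - [-1,0.31,0,0,0,0]
    - [-1,0.31,0,0,0,0]
  grip: 0

```text
time: 0.8
tcp_pos: [0.261, -0.4596, 0.211]
eef_rot: [-3.141, 0.001, -2.817]
force: [-0.7, -0.6, 0.7]
grip_width: 0.0854
gripper_force: 0.0
```

Call:
jog_arm:
  steps:
    - [-0.45,0.15,0,0,0,0]
    - [-0.9,0.3,0,0,0,0]
    - [-1,0.31,0,0,0,0]

```text
time: 1.1
tcp_pos: [0.3462, -0.3979, 0.2109]
eef_rot: [3.141, 0.001, -2.817]
force: [-1.6, -0.2, 0.2]
grip_width: 0.0855
gripper_force: 0.0
```

Call:
jog_arm:
  steps:
    - [-0.45,0.15,0,0,0,0]
    - [-0.9,0.3,0,0,0,0]
    - [-1,0.31,0,0,0,0]

```text
time: 1.4
tcp_pos: [0.4314, -0.3369, 0.2105]
eef_rot: [3.141, 0.0, -2.817]
force: [-0.2, 0.1, -0.2]
grip_width: 0.0854
gripper_force: 0.0
```

Call:
jog_arm:
  steps:
    - [-0.45,0.15,0,0,0,0]
    - [-0.9,0.3,0,0,0,0]
    - [-1,0.31,0,0,0,0]

```text
time: 1.7
tcp_pos: [0.5164, -0.2759, 0.2101]
eef_rot: [3.141, -0.0, -2.817]
force: [-0.5, 0.0, -1.2]
grip_width: 0.0853
gripper_force: 0.0
```

Call:
jog_arm:
  steps:
    - [-0.45,0.15,0,0,0,-0.04]
    - [-0.87,0.3,0,0,0,-0.087]
    - [-0.87,0.31,0,0,0,-0.087]
    - [-0.87,0.31,0,0,0,-0.087]
    - [-0.87,0.31,0,0,0,-0.087]

```text
time: 2.2
tcp_pos: [0.5862, -0.2221, 0.2112]
eef_rot: [-3.141, -0.0, -2.548]
force: [0.1, 0.1, 1.2]
grip_width: 0.0854
gripper_force: 0.0
```

```bash
python3 - <<'E'
from h import *
o=get_obs(); print({k:np.round(v,4).tolist() for k,v in o.items()})
p=np.array(o["tcp_pos"]); M=R.from_euler("xyz",o["eef_rot"]).as_matrix()
ims=[]
for c in("top","side"):
    im=capture(c)[:,:,::-1].copy(); cv2.imwrite(f"pics/{c}1.png",im)
    u,v=proj(c,p)[0]; print(c,"tcp",u,v)
    x,y=int(u)-35,int(v)-40; b=big(im,x,y,80,80,5)
    P=[p+M@[0,s,0.002] for s in(-.0425,.0425)]+[p,p+M@[0,0,.017]]
    for q in proj(c,P): cv2.circle(b,tuple(((q-[x,y]+.5)*5).astype(int)),3,(255,0,255),1)
    ims.append(b)
cv2.imwrite("pics/hover.png",np.hstack(ims))
E
```

```text
{'time': 2.2, 'joint_pos': [-0.1129, 0.4108, 0.3308, 0.0005, -1.4909, -0.8647], 'qd': [-0.0057, -0.0114, -0.0038, -0.0025, -0.0006, -0.001], 'tau': [0.6643, -46.6337, 23.9305, 5.3465, 0.0162, 0.0107], 'tcp_pos': [0.5862, -0.2221, 0.2112], 'eef_rot': [-3.1413, -0.0004, -2.5484], 'force': [0.0837, 0.1493, 1.1682], 'wrist_torque': [-0.0074, 0.0365, -0.0341], 'gripper_force': 0.0, 'grip_width': 0.0854}
top tcp 347.59281673998055 210.11085699377608
side tcp 301.1490964050792 237.60909510467073
```

View pics/hover.png

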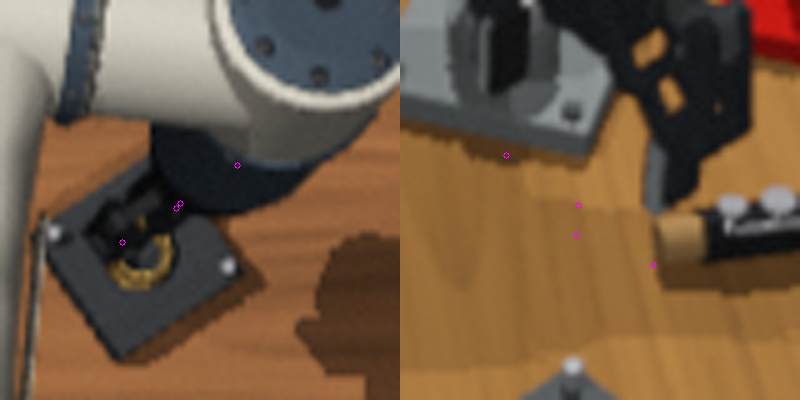

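The hover image shows the fingers about 11 px higher in the side view than predicted, with tips at roughly v = 239. The top view agrees. I'll descend part way so the tips are near the rim's height and compare them directly.

Call:
jog_arm:
  steps:
    - [0,0,0.4,0,0,0]
    - [0,0,0.8,0,0,0]
    - [0,0,1,0,0,0]
    - [0,0,1,0,0,0]

```text
time: 2.7
tcp_pos: [0.584, -0.221, 0.1078]
eef_rot: [3.137, -0.004, -2.548]
force: [-0.2, 1.1, 1.0]
grip_width: 0.0858
gripper_force: 0.0
```

Call:
jog_arm:
  steps:
    - [0,0,0.15,0,0,0]
    - [0,0,0.25,0,0,0]
    - [0,0,0.25,0,0,0]

```text
time: 3.0
tcp_pos: [0.5863, -0.2209, 0.0858]
eef_rot: [3.141, -0.001, -2.547]
force: [0.2, 0.5, -0.3]
grip_width: 0.0856
gripper_force: 0.0
```

```bash
python3 - <<'E'
from h import *
print("start tcp side",proj("side",[.174,-.521,.211]),"base",proj("side",[0,0,0]),proj("top",[.1,0,0]))
o=get_obs(); print({k:np.round(o[k],4).tolist() for k in("time","tcp_pos","eef_rot","force")})
p=np.array(o["tcp_pos"]); M=R.from_euler("xyz",o["eef_rot"]).as_matrix()
ims=[]
for c,w in(("top",60),("side",90)):
    im=capture(c)[:,:,::-1].copy(); cv2.imwrite(f"pics/{c}2.png",im)
    u,v=proj(c,p)[0]; print(c,"tcp",u,v)
    x,y=int(u-w/2),int(v)-40; b=big(im,x,y,w,80,5); print(x,y)
    P=[p+M@[0,s,0.004] for s in(-.0425,.0425)]+[p]
    for q in proj(c,P): cv2.circle(b,tuple(((q-[x,y]+.5)*5).astype(int)),3,(255,0,255),1)
    ims.append(b)
cv2.imwrite("pics/low.png",np.hstack(ims))
E
```

```text
start tcp side [[ 54.58233663 406.77847079]] base [[ 53.79376986 258.16986575]] [[274.86533854 368.39355298]]
{'time': 3.0, 'tcp_pos': [0.5863, -0.2209, 0.0858], 'eef_rot': [3.1408, -0.0007, -2.5472], 'force': [0.2047, 0.522, -0.3344]}
top tcp 341.92177981234147 217.6142754467921
311 177
side tcp 298.5698700076279 278.53999854284723
253 238
```

View pics/low.png

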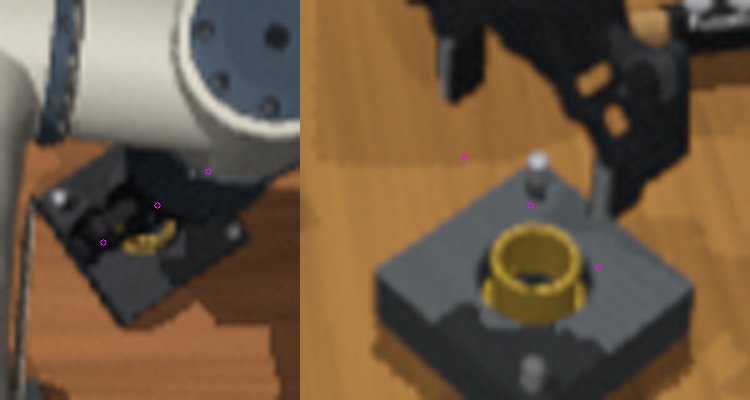

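Die, ferrule and gripper look laterally aligned, but the fingertips sit higher than the stated geometry predicts. Going down to TCP z of about 0.056 keeps the tips above the die face either way. I'll then close and let the finger opening tell me which is right.

Call:
jog_arm:
  steps:
    - [0,0,0.15,0,0,0]
    - [0,0,0.3,0,0,0]
    - [0,0,0.3,0,0,0]
    - [0,0,0.3,0,0,0]

```text
time: 3.5
tcp_pos: [0.5874, -0.221, 0.057]
eef_rot: [-3.141, 0.0, -2.546]
force: [0.1, -1.0, 0.4]
grip_width: 0.0856
gripper_force: 0.0
```

Call:
jog_arm:
  steps:
    - [0,0,0,0,0,0]
    - [0,0,0,0,0,0]
    - [0,0,0,0,0,0]
    - [0,0,0,0,0,0]
    - [0,0,0,0,0,0]
    - [0,0,0,0,0,0]
    - [0,0,0,0,0,0]
    - [0,0,0,0,0,0]
  grip: 0.45
  squeeze: 20

```text
time: 4.3
tcp_pos: [0.5869, -0.2207, 0.056]
eef_rot: [3.142, -0.0, -2.546]
force: [0.3, -0.9, -0.5]
grip_width: 0.0465
gripper_force: 0.0
```

```bash
python3 - <<'E'
from h import *
o=get_obs(); print({k:np.round(o[k],4).tolist() for k in("time","tcp_pos","eef_rot","force","grip_width","gripper_force")})
im=capture("side")[:,:,::-1].copy(); cv2.imwrite("pics/side3.png",im)
p=np.array(o["tcp_pos"]); b=big(im,255,235,90,75,7)
for q in proj("side",[p,p-[0,0,.017]]): cv2.circle(b,tuple(((q-[255,235]+.5)*7).astype(int)),3,(255,0,255),1)
cv2.imwrite("pics/g3.png",b)
E
```

```text
{'time': 4.3, 'tcp_pos': [0.5869, -0.2207, 0.056], 'eef_rot': [3.1415, -0.0, -2.5465], 'force': [0.2791, -0.908, -0.4852], 'grip_width': 0.0465, 'gripper_force': 0.0}
```

View pics/g3.png

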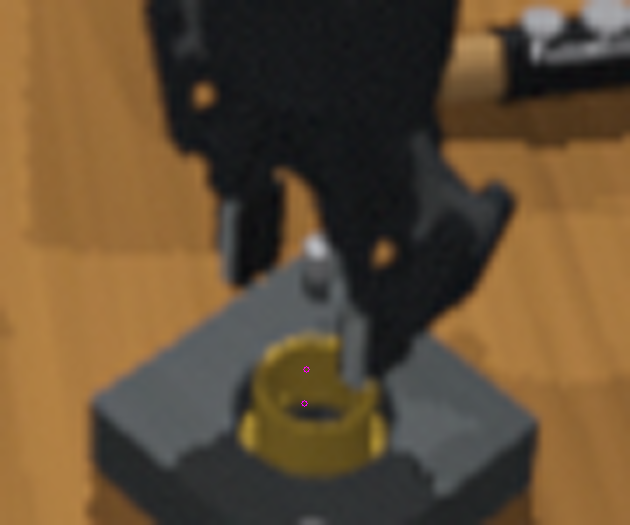

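The tips look to be above the rim, with their midpoint around (325,321) in the crop and the rim centre at (315,388). Closing further will test this directly.

Call:
jog_arm:
  steps:
    - [0,0,0,0,0,0]
    - [0,0,0,0,0,0]
    - [0,0,0,0,0,0]
    - [0,0,0,0,0,0]
  grip: 0.65
  squeeze: 20

```text
time: 4.75
tcp_pos: [0.5869, -0.2207, 0.056]
eef_rot: [3.142, 0.0, -2.546]
force: [-0.8, 0.8, 0.5]
grip_width: 0.0303
gripper_force: 0.0
```

It closed to 30 mm without touching, so the tips are above the rim, as the picture suggested. I'll reopen a little and go down in guarded steps.

Call:
jog_arm:
  steps:
    - [0,0,0,0,0,0]
    - [0,0,0,0,0,0]
    - [0,0,0,0,0,0]
    - [0,0,0,0,0,0]
    - [0,0,0,0,0,0]
    - [0,0,0,0,0,0]
    - [0,0,0,0,0,0]
  grip: 0.35

```text
time: 5.45
tcp_pos: [0.587, -0.2207, 0.056]
eef_rot: [3.142, 0.0, -2.546]
force: [0.3, 0.0, -0.0]
grip_width: 0.0554
gripper_force: 0.0
```

Call:
jog_arm:
  steps:
    - [0,0,0.05,0,0,0]
    - [0,0,0.1,0,0,0]
    - [0,0,0.15,0,0,0]
    - [0,0,0.15,0,0,0]

```text
time: 5.85
tcp_pos: [0.5861, -0.2205, 0.0397]
eef_rot: [3.14, -0.001, -2.547]
force: [-0.6, 1.0, -1.1]
grip_width: 0.0555
gripper_force: 0.0
```

```bash
python3 - <<'E'
from h import *
o=get_obs(); print({k:np.round(o[k],4).tolist() for k in("time","tcp_pos","eef_rot","force","grip_width","gripper_force")})
im=capture("side")[:,:,::-1].copy(); cv2.imwrite("pics/side4.png",im)
t=capture("top")[:,:,::-1].copy(); cv2.imwrite("pics/top4.png",t)
b=big(im,255,245,80,65,6); a=big(t,310,185,50,65,6)
cv2.imwrite("pics/g4.png",np.hstack([b,a]))
E
```

```text
{'time': 5.85, 'tcp_pos': [0.5861, -0.2205, 0.0397], 'eef_rot': [3.1399, -0.0015, -2.5466], 'force': [-0.6383, 0.9576, -1.0674], 'grip_width': 0.0555, 'gripper_force': 0.0}
```

View pics/g4.png

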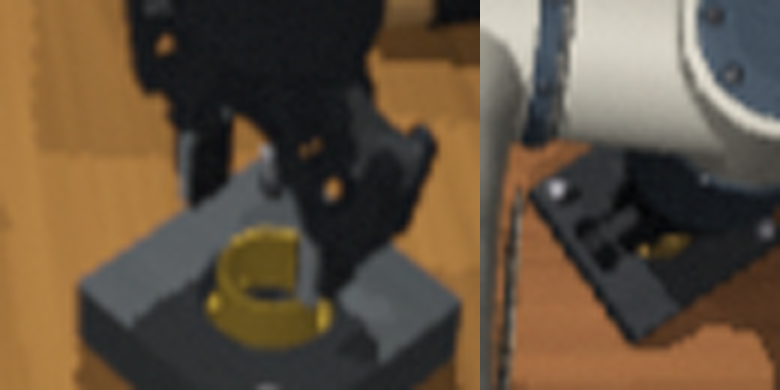

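The tips are still about 13 mm above the rim, and the top view shows the fingers centred on the ferrule. Continuing down in guarded steps.

Call:
jog_arm:
  steps:
    - [0,0,0.06,0,0,0]
    - [0,0,0.12,0,0,0]
    - [0,0,0.12,0,0,0]
    - [0,0,0.12,0,0,0]

```text
time: 6.35
tcp_pos: [0.5868, -0.2207, 0.0287]
eef_rot: [3.141, -0.0, -2.546]
force: [0.4, 0.3, -0.2]
grip_width: 0.0555
gripper_force: 0.0
```

Call:
jog_arm:
  steps:
    - [0,0,0.02,0,0,0]
    - [0,0,0.04,0,0,0]
    - [0,0,0.04,0,0,0]

```text
time: 6.65
tcp_pos: [0.5867, -0.2206, 0.0247]
eef_rot: [3.141, -0.0, -2.547]
force: [-0.5, 0.3, 0.2]
grip_width: 0.0556
gripper_force: 0.0
```

Call:
jog_arm:
  steps:
    - [0,0,0.02,0,0,0]
    - [0,0,0.03,0,0,0]
    - [0,0,0.03,0,0,0]

```text
time: 6.95
tcp_pos: [0.5868, -0.2206, 0.0218]
eef_rot: [3.141, -0.0, -2.546]
force: [0.9, -0.5, 1.0]
grip_width: 0.0554
gripper_force: 0.0
```

Call:
jog_arm:
  steps:
    - [0,0,0.02,0,0,0]
    - [0,0,0.03,0,0,0]
    - [0,0,0.03,0,0,0]

```text
time: 7.25
tcp_pos: [0.5868, -0.2206, 0.0187]
eef_rot: [3.141, -0.0, -2.546]
force: [-0.4, 0.6, -0.0]
grip_width: 0.0555
gripper_force: 0.0
```

Call:
jog_arm:
  steps:
    - [0,0,0.02,0,0,0]
    - [0,0,0.02,0,0,0]
    - [0,0,0.02,0,0,0]

```text
time: 7.55
tcp_pos: [0.5869, -0.2207, 0.0169]
eef_rot: [3.142, -0.0, -2.546]
force: [0.6, -0.3, 0.6]
grip_width: 0.0553
gripper_force: 0.0
```

Call:
jog_arm:
  steps:
    - [0,0,0.02,0,0,0]
    - [0,0,0.02,0,0,0]
    - [0,0,0.02,0,0,0]

```text
time: 7.85
tcp_pos: [0.5869, -0.2207, 0.0149]
eef_rot: [3.142, -0.0, -2.546]
force: [0.8, -0.2, -0.1]
grip_width: 0.0555
gripper_force: 0.0
```

Call:
jog_arm:
  steps:
    - [0,0,0.02,0,0,0]
    - [0,0,0.02,0,0,0]
    - [0,0,0.02,0,0,0]

```text
time: 8.15
tcp_pos: [0.5869, -0.2207, 0.0129]
eef_rot: [3.141, -0.0, -2.546]
force: [-0.0, -0.8, -0.7]
grip_width: 0.0557
gripper_force: 0.0
```

```bash
python3 - <<'E'
from h import *
o=get_obs(); print({k:np.round(o[k],4).tolist() for k in("time","tcp_pos","force","grip_width","gripper_force")})
im=capture("side")[:,:,::-1].copy(); cv2.imwrite("pics/side5.png",im)
cv2.imwrite("pics/g5.png",big(im,255,245,80,65,8))
E
```

```text
{'time': 8.15, 'tcp_pos': [0.5869, -0.2207, 0.0129], 'force': [-0.042, -0.8013, -0.7443], 'grip_width': 0.0557, 'gripper_force': 0.0}
```

View pics/g5.png

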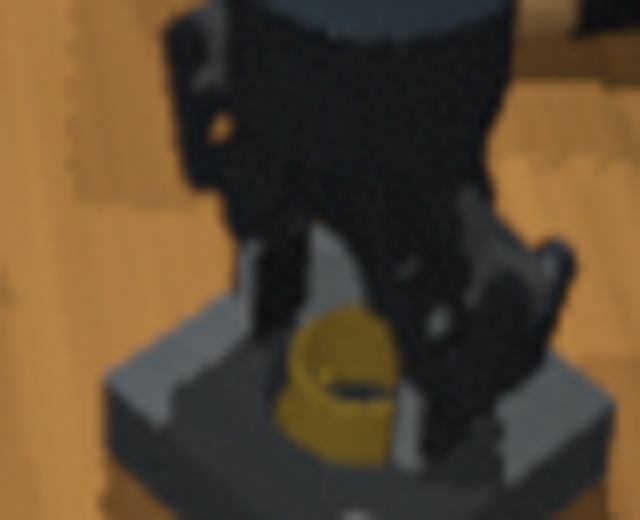

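The tips are now about 8 mm below the rim, just above the die face. Closing.

Call:
jog_arm:
  steps:
    - [0,0,0,0,0,0]
    - [0,0,0,0,0,0]
    - [0,0,0,0,0,0]
    - [0,0,0,0,0,0]
    - [0,0,0,0,0,0]
  grip: 0.8
  squeeze: 30

```text
time: 8.7
tcp_pos: [0.5872, -0.2208, 0.0134]
eef_rot: [-3.141, 0.0, -2.546]
force: [-0.9, -0.3, 4.0]
grip_width: 0.039
gripper_force: 30.5
```

Gripped at 39 mm. I'll raise the squeeze and lift straight up.

Call:
jog_arm:
  steps:
    - [0,0,0,0,0,0]
    - [0,0,-0.03,0,0,0]
    - [0,0,-0.1,0,0,0]
    - [0,0,-0.2,0,0,0]
    - [0,0,-0.4,0,0,0]
    - [0,0,-0.7,0,0,0]
    - [0,0,-1,0,0,0]
    - [0,0,-1,0,0,0]
  squeeze: 80

```text
time: 9.5
tcp_pos: [0.5895, -0.2217, 0.1189]
eef_rot: [-3.134, 0.006, -2.546]
force: [-0.4, 0.2, -0.1]
grip_width: 0.0369
gripper_force: 80.4
```

Call:
jog_arm:
  steps:
    - [-0.2,0.25,-0.1,0,0,0]
    - [-0.4,0.5,-0.1,0,0,0]
    - [-0.65,0.82,-0.1,0,0,0]
    - [-0.65,0.82,-0.1,0,0,0]

```text
time: 9.9
tcp_pos: [0.5948, -0.1122, 0.1231]
eef_rot: [3.14, 0.001, -2.543]
force: [-0.9, 0.5, -0.4]
grip_width: 0.0365
gripper_force: 80.5
```

Call:
jog_arm:
  steps:
    - [-0.2,0.25,0,0,0,0]
    - [-0.4,0.5,0,0,0,0]
    - [-0.65,0.82,0,0,0,0]
    - [-0.65,0.82,0,0,0,0]

```text
time: 10.3
tcp_pos: [0.6025, -0.0082, 0.1228]
eef_rot: [3.14, 0.0, -2.543]
force: [0.3, -0.4, 0.1]
grip_width: 0.0369
gripper_force: 80.5
```

Call:
jog_arm:
  steps:
    - [-0.2,0.25,0,0,0,0]
    - [-0.45,0.6,0,0,0,0]
    - [-0.71,0.907,0,0,0,0]
    - [-0.71,0.907,0,0,0,0]
    - [-0.71,0.907,0,0,0,0]

```text
time: 10.8
tcp_pos: [0.6103, 0.1033, 0.1227]
eef_rot: [3.141, -0.001, -2.545]
force: [-0.4, 0.4, -1.7]
grip_width: 0.0366
gripper_force: 80.6
```

```bash
python3 - <<'E'
from h import *
o=get_obs(); p=np.array(o["tcp_pos"])
ims=[]
for c in("side","top"):
    im=capture(c)[:,:,::-1].copy(); cv2.imwrite(f"pics/{c}6.png",im)
    ctr={"side":(285,180),"top":(243,208)}[c]; w,h,s=(66,80,7) if c=="side" else (46,80,7)
    x,y=ctr[0]-w//2,ctr[1]-h//2; b=big(im,x,y,w,h,s); print(c,x,y)
    hsv=cv2.cvtColor(im,cv2.COLOR_BGR2HSV).astype(int); H,S,V=hsv[...,0],hsv[...,1],hsv[...,2]
    m=(S>130)&(H>18)&(H<35); m[:,:x]=0; m[:,x+w:]=0; m[:y]=0; m[y+h:]=0
    ys,xs=np.nonzero(m); 
    if len(xs): print(c,"brass",xs.min(),xs.max(),ys.min(),ys.max(),len(xs))
    a=np.linspace(0,2*np.pi,60)
    for z,r in((p[2]+.0026,.024),(p[2]+.0346,.02)):
        q=proj(c,np.c_[p[0]+r*np.cos(a),p[1]+r*np.sin(a),0*a+z]); print(z,q.min(0).round(1),q.max(0).round(1))
    ims.append(b)
cv2.imwrite("pics/over.png",np.hstack(ims))
E
```

```text
side 252 140
side brass 280 296 162 180 180
0.12533489345140067 [278.  171.5] [295.9 182.1]
0.15733489345140067 [279.7 162.6] [294.8 171.3]
top 220 168
top brass 239 248 207 214 32
0.12533489345140067 [234.8 200.9] [249.8 215.5]
0.15733489345140067 [235.2 199.9] [247.9 212.4]
```

View pics/over.png

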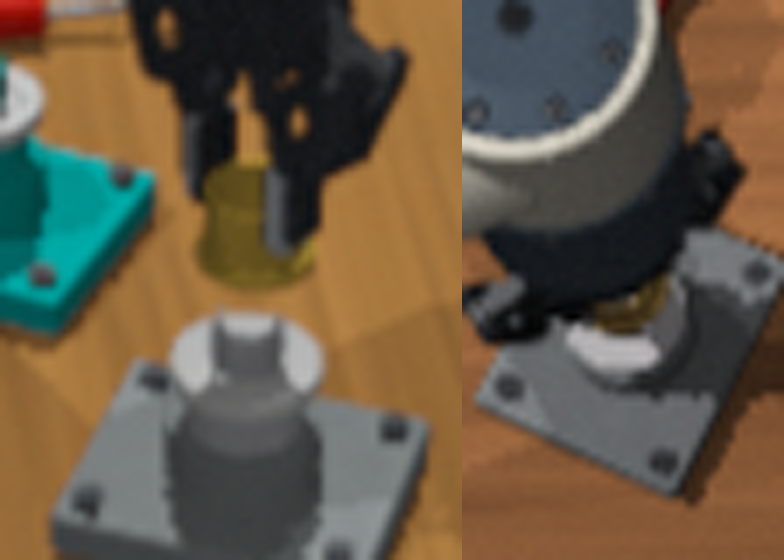

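The ferrule is held upright, foot down, over the stand. The side crop has the foot centre at x ≈ 256 and the post at 248; the top view also shows it slightly too far in +x. I'll correct by −2 mm in x and lower with force checks.

Call:
jog_arm:
  steps:
    - [0.017,0.011,0.1,0,0,0]
    - [0.017,0.011,0.2,0,0,0]
    - [0.017,0.011,0.28,0,0,0]
    - [0.017,0.011,0.28,0,0,0]

```text
time: 11.3
tcp_pos: [0.6073, 0.1021, 0.0928]
eef_rot: [3.14, -0.004, -2.547]
force: [0.4, -0.2, -1.1]
grip_width: 0.0372
gripper_force: 80.5
```

Call:
jog_arm:
  steps:
    - [0,0,0.02,0,0,0]
    - [0,0,0.04,0,0,0]
    - [0,0,0.04,0,0,0]
    - [0,0,0.04,0,0,0]

```text
time: 11.7
tcp_pos: [0.6087, 0.1029, 0.0912]
eef_rot: [-3.141, 0.0, -2.546]
force: [-0.8, -0.3, -0.9]
grip_width: 0.0366
gripper_force: 80.5
```

Call:
jog_arm:
  steps:
    - [0,0,0.01,0,0,0]
    - [0,0,0.02,0,0,0]
    - [0,0,0.03,0,0,0]
    - [0,0,0.03,0,0,0]

```text
time: 12.1
tcp_pos: [0.6084, 0.1029, 0.0877]
eef_rot: [3.141, -0.0, -2.546]
force: [-0.0, -0.5, -0.6]
grip_width: 0.0367
gripper_force: 80.5
```

Call:
jog_arm:
  steps:
    - [0,0,0.01,0,0,0]
    - [0,0,0.02,0,0,0]
    - [0,0,0.03,0,0,0]
    - [0,0,0.03,0,0,0]

```text
time: 12.5
tcp_pos: [0.6085, 0.1028, 0.0848]
eef_rot: [3.141, -0.0, -2.547]
force: [-0.6, -0.2, -0.4]
grip_width: 0.0365
gripper_force: 80.5
```

Call:
jog_arm:
  steps:
    - [0,0,0.02,0,0,0]
    - [0,0,0.04,0,0,0]
    - [0,0,0.04,0,0,0]
    - [0,0,0.04,0,0,0]

```text
time: 12.9
tcp_pos: [0.6085, 0.1028, 0.0809]
eef_rot: [3.142, -0.0, -2.547]
force: [-1.0, -0.3, -0.2]
grip_width: 0.0371
gripper_force: 80.5
```

Call:
jog_arm:
  steps:
    - [0,0,0.02,0,0,0]
    - [0,0,0.04,0,0,0]
    - [0,0,0.04,0,0,0]
    - [0,0,0.04,0,0,0]

```text
time: 13.3
tcp_pos: [0.6085, 0.1028, 0.0769]
eef_rot: [3.142, -0.0, -2.546]
force: [0.1, 0.5, -1.4]
grip_width: 0.0367
gripper_force: 80.5
```

Call:
jog_arm:
  steps:
    - [0,0,0.02,0,0,0]
    - [0,0,0.02,0,0,0]
    - [0,0,0.02,0,0,0]

```text
time: 13.6
tcp_pos: [0.6085, 0.1028, 0.0749]
eef_rot: [3.142, -0.0, -2.546]
force: [0.2, 0.1, -1.2]
grip_width: 0.037
gripper_force: 80.5
```

Call:
jog_arm:
  steps:
    - [0,0,0.02,0,0,0]
    - [0,0,0.02,0,0,0]
    - [0,0,0.02,0,0,0]

```text
time: 13.9
tcp_pos: [0.6085, 0.1029, 0.0729]
eef_rot: [3.141, -0.0, -2.546]
force: [-0.4, 0.4, -1.1]
grip_width: 0.0368
gripper_force: 80.6
```

Call:
jog_arm:
  steps:
    - [0,0,0.01,0,0,0]
    - [0,0,0.01,0,0,0]
    - [0,0,0.01,0,0,0]

```text
time: 14.2
tcp_pos: [0.6086, 0.1028, 0.0724]
eef_rot: [-3.141, 0.0, -2.546]
force: [-2.2, -0.1, 2.7]
grip_width: 0.0368
gripper_force: 80.9
```

Call:
jog_arm:
  steps:
    - [0,0,0.01,0,0,0]
    - [0,0,0.01,0,0,0]
    - [0,0,0.01,0,0,0]

```text
time: 14.5
tcp_pos: [0.6087, 0.1028, 0.0712]
eef_rot: [-3.141, 0.0, -2.546]
force: [-1.8, 0.0, 3.5]
grip_width: 0.0367
gripper_force: 81.0
```

Call:
jog_arm:
  steps:
    - [0,0,0.01,0,0,0]
    - [0,0,0.01,0,0,0]
    - [0,0,0.01,0,0,0]

```text
time: 14.8
tcp_pos: [0.6087, 0.1028, 0.0701]
eef_rot: [-3.141, 0.0, -2.546]
force: [-1.3, -0.1, 4.2]
grip_width: 0.0368
gripper_force: 81.0
```

Call:
jog_arm:
  steps:
    - [0,0,0.01,0,0,0]
    - [0,0,0.01,0,0,0]
    - [0,0,0.01,0,0,0]

```text
time: 15.1
tcp_pos: [0.6087, 0.1028, 0.0691]
eef_rot: [-3.141, 0.0, -2.546]
force: [-3.1, 0.1, 5.1]
grip_width: 0.0369
gripper_force: 81.1
```

The seat was contacted at TCP z ≈ 0.0724, exactly as predicted. I'll press on toward 0.0604, with a −1 mm nudge in x to relieve the small side force.

Call:
jog_arm:
  steps:
    - [0.008,0.006,0.01,0,0,0]
    - [0.008,0.006,0.02,0,0,0]
    - [0.008,0.006,0.03,0,0,0]
    - [0.008,0.006,0.03,0,0,0]

```text
time: 15.5
tcp_pos: [0.6087, 0.1029, 0.0667]
eef_rot: [-3.14, 0.002, -2.546]
force: [-0.2, 0.3, 5.6]
grip_width: 0.0369
gripper_force: 81.3
```

Call:
jog_arm:
  steps:
    - [0,0,0.01,0,0,0]
    - [0,0,0.02,0,0,0]
    - [0,0,0.03,0,0,0]
    - [0,0,0.03,0,0,0]
    - [0,0,0.03,0,0,0]

```text
time: 16.0
tcp_pos: [0.6087, 0.1029, 0.0642]
eef_rot: [-3.14, 0.002, -2.546]
force: [-0.7, -0.8, 8.6]
grip_width: 0.0367
gripper_force: 81.4
```

Call:
jog_arm:
  steps:
    - [0,0,0.01,0,0,0]
    - [0,0,0.02,0,0,0]
    - [0,0,0.03,0,0,0]
    - [0,0,0.04,0,0,0]
    - [0,0,0.04,0,0,0]
    - [0,0,0.04,0,0,0]

```text
time: 16.6
tcp_pos: [0.6087, 0.1029, 0.0606]
eef_rot: [-3.14, 0.003, -2.546]
force: [-2.2, -0.6, 11.2]
grip_width: 0.0371
gripper_force: 81.7
```

```bash
python3 - <<'E'
from h import *
F=[]
for i in range(4):
    side=capture("side"); o=get_obs(); F.append([*o["force"],*o["tcp_pos"],o["grip_width"]])
print(np.mean(F,0).round(4))
top=capture("top")
cv2.imwrite("pics/side7.png",side[:,:,::-1]); cv2.imwrite("pics/top7.png",top[:,:,::-1])
hsv=cv2.cvtColor(side[:,:,::-1].copy(),cv2.COLOR_BGR2HSV).astype(int); H,S,V=hsv[...,0],hsv[...,1],hsv[...,2]
m=(S>110)&(H>18)&(H<38); m[:,:265]=0; m[:,310:]=0; m[:175]=0; m[205:]=0
g=lambda i:"\n".join("".join("#" if m[y,x] else("W" if V[y,x]>150 and S[y,x]<40 else("d" if V[y,x]<70 else(":" if S[y,x]<70 else "."))) for x in range(270,306)) +f" {y}" for y in range(172,202))
print(g(0))
p=F[-1][3:6]
for z,r in((p[2]+.0346,.02),(p[2]+.0026,.024),(.063,.03),(.095,.015)):
    a=np.linspace(0,6.28,60); q=proj("side",np.c_[p[0]+r*np.cos(a),p[1]+r*np.sin(a),0*a+z]); print(round(z,4),q.min(0).round(1),q.max(0).round(1))
E
```

```text
[-2.7101 -0.2631 10.3248  0.6087  0.1029  0.0606  0.0369]
ddd...dddddddd..dddddddddddddddddddd 172
dd....dddddddd...ddddddddddddddddddd 173
d......ddddddd...ddddddddddddddddddd 174
d......dddddddd..ddddddddddddddddddd 175
........ddddddd...dddd..ddddddddddd. 176
........ddddddd....ddd...dddddddddd. 177
........ddddddd....ddd..dddddddddd.. 178
........ddddddd....ddddddddddddddd.. 179
........dddddd.....dddddddddddddd... 180
........dddddd#####dddddddddddddd... 181
........dddd#######dddddddddddd..... 182
........ddd########dddddddddd....... 183
........dd########.:dddddddd........ 184
........:d##:.####.::dddddd......... 185
.........d##::.###.::ddddd.......... 186
..........##::::..:::ddddd.......... 187
...........##::::::::ddddd.......... 188
...........###...::::ddddd.......... 189
.........:.#######:::ddddd.......... 190
.::....:WW.#######:::dddd:.......... 191
.::::::WW:########:::ddd#:W......... 192
::::d:WWW:########.::ddd#.W:........ 193
:::dd:WW:.#########:::.##.WW........ 194
::::dd:::.##########..###:WW........ 195
::::::::::##############.:WW........ 196
::::::::::.#############:WW::::..... 197
::::::::::::###########::W:::::::::: 198
::::::::::::::.#####:::::::::::::::: 199
:::::::::::::::::::::::::::::::::::: 200
:::::::dd:::::::::::::::::d::::::::: 201
0.0952 [278.8 181.4] [293.5 190.3]
0.0632 [277.2 189.7] [294.5 200.5]
0.063 [275.  188.4] [296.7 201.9]
0.095 [280.6 182.6] [291.6 189.2]
```

The reported height puts the rim at 95.2 mm. The spring force of about 11.2 N (with the ferrule's weight) matches 12 mm of travel, and the side picture shows the post top level inside the rim. The fingertips are well above the seat, so I'm handing in.

```bash
python3 -c "
from bench import *
print(finish_job())"
```

```text
the job is handed in; nothing more can be done
None
```

The ferrule is on the sizing post, foot down, and I handed the job in at about 17 s with it still gripped: rim at about 95.2 mm, seat about 12 mm down, and about 10.3 N upward at the wrist, as the spring should give.

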